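# Change over the jars in the free bottle warmer

### The arm

A 6-joint arm with a two-finger parallel gripper is mounted at the origin on the work surface. World frame = base frame: x ahead of the robot, y to its left, z up, the work surface at z = 0. Lengths are in mm, angles in rad, forces in N, time in s.
With the tool pointing down it reaches from about 275 to 1000 mm from the base axis. Payload 8.4 kg.
Tool frame: the origin (TCP) lies midway between the tips of the shut fingers; the grasp point (between the pads) lies 19 mm behind it; z points along the fingers, y is the line along which they close (so a half turn about z gives the same grasp; the last joint's range is limited). The gripper opens to 85 mm and grips with 20 to 120 N. Pads are 22 mm wide; open, the fingers measure 114 mm over their backs; the gripper's body (76 mm by 85 mm) begins 54 mm behind the grasp point. The pads swing forward as they close: fully open they stand 13 mm farther back than shut.
Start: joints at [-1.192, 0.353, 1.633, -0, 1.155, -0.002], TCP at [232.288, -580.233, 231.281] pointing down, gripper open.
Joint ranges: [-2.63, 2.63], [-0.92, 2.1], [0.06, 2.66], [-1.3, 4.44], [0, 2.69], [-3.02, 3.02]. Speed limits (rad/s): [2.22, 2.22, 2.79, 3.14, 3.14, 3.14].

### API

Orientations are given as [roll, pitch, yaw] about the fixed x, y, z axes, in that order (R = Rz(yaw) Ry(pitch) Rx(roll)).
In Python, from rig import r, cams gives the robot as it stands. The module is installed in compiled form; this text tells all that it offers.
- The arm moves only by the tool send_rows, never from a script. Its argument "targets" is one flat list of numbers, 7 for each row, row after row: the shift along the tool's x, y, z in m, then the turn, a rotation vector about the tool's x, y, z in rad, then the opening, from -1 (shut) to 1 (fully open). In form: [tx, ty, tz, wx, wy, wz, fingers, tx, ty, tz, wx, wy, wz, fingers, ...]. A call has 1 to 12 rows; each row is the pose to reach, as a shift and turn from the pose commanded when the call began, along the tool's axes at that moment; what a row does not reach only later rows make up. A row lasts 1/12 s, in which the tool goes at most 41.7 mm and 7.16 degrees, less where a joint would pass 70% of its speed; a pose out of reach is approached as far as the arm can. A call with a gripper value outside its range is refused whole. The fingers move at their own pace and stop on an object; "grip_force" is the grip in N (left out, the last holds). Time passes only in rows, so rows that repeat a pose let the fingers close. It gives the time, the measured TCP pose, the force, the opening and the grip force at its end, in the units of the state.
- r.sense(): the state, without advancing time (a new reading comes with each control period).
- cams.grab_frame(name): name is "side" or "top"; returns a dict with "color" (420x560x3 uint8, blue, green, red), "fx", "fy", "cx", "cy" (pixels), "k1" (the pictures are not rectified: a ray, as slopes to the right and down, at radius r is drawn at 1 + k1 r^2 times it, then the intrinsics apply), "xyz" and "attitude" of the camera in the world. Camera axes: x right, y down, z forward; pixel columns grow to the right and rows downward; lengths in mm; the calibration is good to about 2 mm. A picture is of the moment at which its call begins. There is no depth.
- r.sign_off(): hands the job in; it is judged then, once.
The state is a dict: "clock": time; "qpos": joint angles; "qvel": joint speeds; "joint_efforts": joint torques, N m; "eef_pos": TCP position; "tcp_rot": TCP orientation; "contact_force": force on the tool from outside, world axes, zero at the start; "wrist_torque": the same for the moment, N m; "opening": opening from 0.0 (shut) to 1.0 (fully open); "grasp_force": force on a finger pad.
Only numpy, scipy, OpenCV 4.12 (cv2) and the standard library are available. Lean on these libraries where they do the work, as an engineer would, in place of code of your own. Each camera call takes 0.05 s, during which the arm holds its last target. There are 200 camera calls.

### The job

One of the two bottle warmers has a conical flask in it: leave that warmer, its flask, hood and button alone, and leave the other things on the bench where they are. In the other warmer, take out the finished jars and stand them on the steel drip tray, and stand every jar that is waiting on the bench upright in its chamber. When all that is done, lower that warmer's hood gently until it is fully shut, then press its start button fully down and release it.

Things in the scene. Friction and masses are not known exactly. Their poses are not given: they have to be found in the camera images.
- warmer_1: Bottle warmer, 205 deep (x), 270 wide (y), fixed. Origin: centre of chamber, on the bench; x away from the robot, y left, z up. Chamber 90 (x) by 250 (y), floor at z=20, rim z=45; holds three jars in a row along y. Front ledge x=-55 to -105, z=35, button at x=-81, y=100 on a pad, z=50. Hood hinge x=95, z=45. One warmer, left or right, holds the flask and is busy; the other is to be used.
- warmer_2: Bottle warmer, 205 deep (x), 270 wide (y), fixed. Origin: centre of chamber, on the bench; x away from the robot, y left, z up. Chamber 90 (x) by 250 (y), floor at z=20, rim z=45; holds three jars in a row along y. Front ledge x=-55 to -105, z=35, button at x=-81, y=100 on a pad, z=50. Hood hinge x=95, z=45. One warmer, left or right, holds the flask and is busy; the other is to be used.
- hood_1 (a joint): Clear plastic hood of warmer_1 (150 deep, 260 wide, 60 high, dark steel bar handle at its front). Joint value in rad: 0 = shut on its stop, grows as it opens, 1.55 = fully open; a stiff hinge, it stays at any angle, 1 to 4 N at the handle moves it. It starts open.
- hood_2 (a joint): Clear plastic hood of warmer_2 (150 deep, 260 wide, 60 high, dark steel bar handle at its front). Joint value in rad: 0 = shut on its stop, grows as it opens, 1.55 = fully open; a stiff hinge, it stays at any angle, 1 to 4 N at the handle moves it. It starts open.
- hood_1_handle (a point): Centre of the handle bar of warmer_1's hood: round, 12 in diameter, 98 long along the warmer's y, held at its ends (y=+-45), its axis 45 off the hood's front face. Hood shut: 195 in front of the hinge axis, 35 above it, 80 above the bench. Site x and z turn with the hood. A vertical gripper closing fore and aft can hold it along the whole arc, the bar turning in the fingers.
- hood_2_handle (a point): Centre of the handle bar of warmer_2's hood: round, 12 in diameter, 98 long along the warmer's y, held at its ends (y=+-45), its axis 45 off the hood's front face. Hood shut: 195 in front of the hinge axis, 35 above it, 80 above the bench. Site x and z turn with the hood. A vertical gripper closing fore and aft can hold it along the whole arc, the bar turning in the fingers.
- start_1 (a joint): Start button of warmer_1: travel in m, 0 = up, 0.006 = fully down (about 5 N); springs back.
- start_2 (a joint): Start button of warmer_2: travel in m, 0 = up, 0.006 = fully down (about 5 N); springs back.
- start_1_top (a point): Centre of the top face of warmer_1's round grey start button, 32 in diameter, on its front ledge; pressed straight down.
- start_2_top (a point): Centre of the top face of warmer_2's round grey start button, 32 in diameter, on its front ledge; pressed straight down.
- jar_1: Jar, amber glass body 58 in diameter and 48 high with a white screw cap 44 in diameter and 22 high on top, 70 high in all, about 0.2 kg. Origin: centre of its underside, z up. Waiting upright on the bench in front of the warmers at the start; None if absent (two or three of the four are there).
- jar_2: Jar, amber glass body 58 in diameter and 48 high with a white screw cap 44 in diameter and 22 high on top, 70 high in all, about 0.2 kg. Origin: centre of its underside, z up. Waiting upright on the bench in front of the warmers at the start; None if absent (two or three of the four are there).
- jar_3: Jar, amber glass body 58 in diameter and 48 high with a white screw cap 44 in diameter and 22 high on top, 70 high in all, about 0.2 kg. Origin: centre of its underside, z up. Waiting upright on the bench in front of the warmers at the start; None if absent (two or three of the four are there).
- jar_4: Jar, amber glass body 58 in diameter and 48 high with a white screw cap 44 in diameter and 22 high on top, 70 high in all, about 0.2 kg. Origin: centre of its underside, z up. Waiting upright on the bench in front of the warmers at the start; None if absent (two or three of the four are there).
- done_1: Finished jar, the same in shape and size as the waiting ones (58 diameter, 70 high, cap 44 in diameter on the top 22; origin: centre of its underside). At the start it stands in the chamber of the warmer without the flask; None if absent (two or three of the three are there).
- done_2: Finished jar, the same in shape and size as the waiting ones (58 diameter, 70 high, cap 44 in diameter on the top 22; origin: centre of its underside). At the start it stands in the chamber of the warmer without the flask; None if absent (two or three of the three are there).
- done_3: Finished jar, the same in shape and size as the waiting ones (58 diameter, 70 high, cap 44 in diameter on the top 22; origin: centre of its underside). At the start it stands in the chamber of the warmer without the flask; None if absent (two or three of the three are there).
- tray: Steel drip tray, 260 (own x) by 100 (own y), walls 4 thick and 14 high, inner floor 4 above the bench (origin: centre of its underside; z up). Fixed, at the left or right of the warmers; room for three jars side by side along its x.
- rack: White tube rack, 190 by 90 by 81 high, fixed on the other side of the warmers from the tray. Not to be used. Origin: centre of its underside.
- flask: Conical green glass flask, 76 in diameter at the foot, 78 high, standing in the chamber of the busy warmer. To be left alone. Origin: centre of its underside.
- beaker: Empty clear beaker 62 in diameter, 75 high, standing among the jars. To be left alone. Origin: centre of its underside.
- ferrule: Stainless spool-shaped pipe ferrule 64 in diameter, 62 high, standing among the jars. To be left alone. Origin: centre of its underside.
- tape: Roll of paper tape lying flat among the jars, 68 in diameter, 22 high. To be left alone. Origin: centre of its underside.
Things that resemble listed ones, but are neither listed nor needed, are in the scene too. Leave any pink or purple look-alike of the jar_4 alone. What is shaped like the jar_2 but pink is not meant.

How it is judged (in metres and radians):
On the way, in this order (a step that is already met when the one before it is completed fails the run):
1. the finished jars stand on the drip tray and all the waiting jars stand in the chamber of the warmer without the flask, its hood still open (x of jar_1 in the frame of warmer_2 between -0.03 and 0.03 m and y of jar_1 in the frame of warmer_2 between -0.11 and 0.11 m and z of jar_1 in the frame of warmer_2 between 0.014 and 0.026 m and angle between each of jar_1, jar_2, jar_3, jar_4, done_1, done_2, done_3's own z axis and vertical below 0.12 rad and x of jar_2 in the frame of warmer_2 between -0.03 and 0.03 m and y of jar_2 in the frame of warmer_2 between -0.11 and 0.11 m and z of jar_2 in the frame of warmer_2 between 0.014 and 0.026 m and x of jar_3 in the frame of warmer_2 between -0.03 and 0.03 m and y of jar_3 in the frame of warmer_2 between -0.11 and 0.11 m and z of jar_3 in the frame of warmer_2 between 0.014 and 0.026 m and x of jar_4 in the frame of warmer_2 between -0.03 and 0.03 m and y of jar_4 in the frame of warmer_2 between -0.11 and 0.11 m and z of jar_4 in the frame of warmer_2 between 0.014 and 0.026 m and x of done_1 in the frame of tray between -0.11 and 0.11 m and y of done_1 in the frame of tray between -0.035 and 0.035 m and z of done_1 in the frame of tray between -0.002 and 0.01 m and x of done_2 in the frame of tray between -0.11 and 0.11 m and y of done_2 in the frame of tray between -0.035 and 0.035 m and z of done_2 in the frame of tray between -0.002 and 0.01 m and x of done_3 in the frame of tray between -0.11 and 0.11 m and y of done_3 in the frame of tray between -0.035 and 0.035 m and z of done_3 in the frame of tray between -0.002 and 0.01 m and linear speed of each of jar_1, jar_2, jar_3, jar_4, done_1, done_2, done_3 below 0.02 m/s and value of joint hood_2 above 0.6 rad), for 0.2 s.
2. that warmer's hood is shut (value of joint hood_2 below 0.04 rad), for 0.2 s.
3. its start button is fully down while the hood is shut (value of joint start_2 above 0.005 m and value of joint hood_2 below 0.05 rad), for 0.04 s.
4. the button is released (value of joint start_2 below 0.0015 m), for 0.1 s.
At the end, for the whole second after the job is handed in: Every waiting jar stands upright (within 7 degrees) on the chamber floor of the warmer without the flask, every finished jar stands upright on the drip tray's floor, all at rest; that hood is shut within 0.04 rad and its start button is up again (x of jar_1 in the frame of warmer_2 between -0.03 and 0.03 m and y of jar_1 in the frame of warmer_2 between -0.11 and 0.11 m and z of jar_1 in the frame of warmer_2 between 0.014 and 0.026 m and angle between each of jar_1, jar_2, jar_3, jar_4, done_1, done_2, done_3's own z axis and vertical below 0.12 rad and x of jar_2 in the frame of warmer_2 between -0.03 and 0.03 m and y of jar_2 in the frame of warmer_2 between -0.11 and 0.11 m and z of jar_2 in the frame of warmer_2 between 0.014 and 0.026 m and x of jar_3 in the frame of warmer_2 between -0.03 and 0.03 m and y of jar_3 in the frame of warmer_2 between -0.11 and 0.11 m and z of jar_3 in the frame of warmer_2 between 0.014 and 0.026 m and x of jar_4 in the frame of warmer_2 between -0.03 and 0.03 m and y of jar_4 in the frame of warmer_2 between -0.11 and 0.11 m and z of jar_4 in the frame of warmer_2 between 0.014 and 0.026 m and x of done_1 in the frame of tray between -0.11 and 0.11 m and y of done_1 in the frame of tray between -0.035 and 0.035 m and z of done_1 in the frame of tray between -0.002 and 0.01 m and x of done_2 in the frame of tray between -0.11 and 0.11 m and y of done_2 in the frame of tray between -0.035 and 0.035 m and z of done_2 in the frame of tray between -0.002 and 0.01 m and x of done_3 in the frame of tray between -0.11 and 0.11 m and y of done_3 in the frame of tray between -0.035 and 0.035 m and z of done_3 in the frame of tray between -0.002 and 0.01 m and linear speed of each of jar_1, jar_2, jar_3, jar_4, done_1, done_2, done_3 below 0.02 m/s and value of joint hood_2 below 0.04 rad and value of joint start_2 below 0.0015 m); the robot touches nothing.
It fails at once if the hood strikes its stop hard (faster than 1.2 rad/s in the last 0.15 rad) (value of joint hood_2 below 0.15 rad and velocity of joint hood_2 below -1.2 rad/s).
It fails at once if the busy warmer is disturbed: flask moved 20 mm, hood handle moved 40 mm or its button pressed (distance of flask from where it was at the start of the episode above 0.02 m or distance of hood_1_handle from where it was at the start of the episode above 0.04 m or value of joint start_1 above 0.003 m).
It fails at once if a bystander is moved more than 50 mm or knocked over (distance of any of beaker, ferrule, tape from where it was at the start of the episode above 0.05 m or angle between any of beaker, ferrule, tape's own z axis and vertical above 0.6 rad).
Of jar_1, jar_2, jar_3, jar_4 only 2 to 3 are there at a start; the rules pass over those that are not, and their reading is None.
Of done_1, done_2, done_3 only 2 to 3 are there at a start; the rules pass over those that are not, and their reading is None.
At some moment in a run one of jar_1, jar_2, jar_3, jar_4 may be knocked a few centimetres aside while the robot is not near it.
It also fails if it takes over 210 s, if anything falls off the work surface, if the arm or the gripper's body presses on something with over 40 N, if the wrist force passes 120 N, or if a joint passes its speed limit or range.

## Working session

There is one attempt and no reset: what is moved stays moved. The work goes in short steps, Python scripts to look and compute and a tool call to move; the robot and the scene stay as the last step left them, time stands still between calls to the robot, and variables do not carry over. Pictures are saved under pics/ and viewed, at most 14 in all, crops included, and the job is handed in when it is done.

Besides the shell and the picture viewer there is one more tool, called after "Call:" in YAML: its name, and indented under it one key for each argument. send_rows: Moves the arm, as the interface text tells. Its arguments: {"type":"object","properties":{"targets":{"type":"array"},"grip_force":{"type":"number"}},"required":["targets"]}

```bash
mkdir -p pics; python3 - <<'E'
from rig import r,cams
import cv2
s=r.sense(); print({k:s[k] for k in ('clock','eef_pos','tcp_rot','opening','contact_force')})
for n in('top','side'):
    f=cams.grab_frame(n); cv2.imwrite(f'pics/{n}0.png',f['color'])
    print(n,{k:v for k,v in f.items() if k!='color'})
E
```

```text
{'clock': 0.0, 'eef_pos': array([ 232.09000857, -579.76898963,  230.53664061]), 'tcp_rot': array([-3.14015479e+00,  2.08003333e-05,  3.80837183e-01]), 'opening': 1.0003887935512878, 'contact_force': array([ 0.52710108, -0.50503595, -0.17953292])}
top {'fx': 421.11041871733147, 'fy': 421.11041871733147, 'cx': 277.9286506339237, 'cy': 214.27363950267053, 'k1': -0.01718132949065925, 'xyz': array([ 410.20059019,    5.44647659, 1157.67112962]), 'attitude': array([-3.1106519 , -0.00428832, -1.56692325])}
side {'fx': 420.62684440420435, 'fy': 420.62684440420435, 'cx': 273.55155982191707, 'cy': 210.14540970861714, 'k1': -0.08995475756871854, 'xyz': array([-40.18452654, 510.11201725, 804.65408907]), 'attitude': array([-2.36388469, -0.01682424, -2.32475896])}
```

View pics/top0.png

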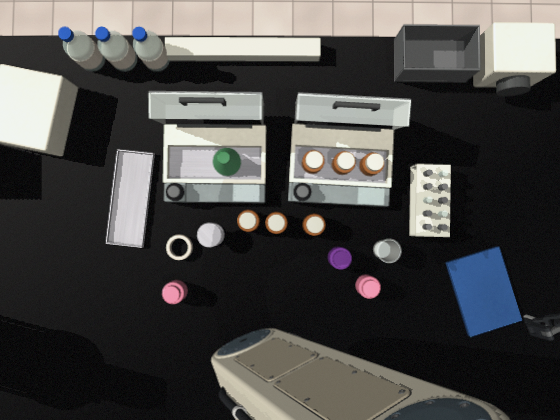

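View pics/side0.png

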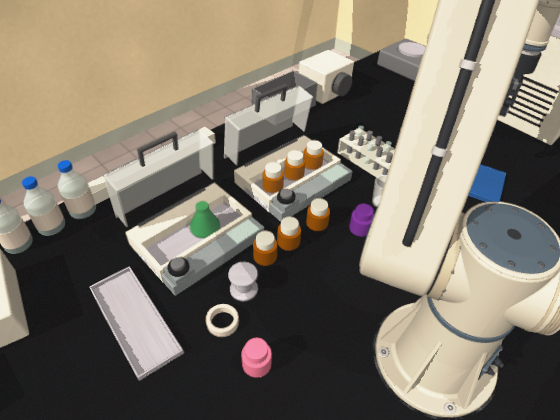

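Busy warmer is the left one (flask at top px 227,161). The warmer to use is the right one, with finished jars at about (314,160), (345,160), (375,162). Waiting amber jars are at (248,220), (276,222), (314,224). The pink look-alikes (174,292) and (369,287) and the purple one (340,258) are not amber, so I'll leave them alone. The tray is at (130,198).

```bash
cat > h.py <<'E'
from rig import r,cams
import cv2,numpy as np
from scipy.spatial.transform import Rotation as Ro
def ray(f,u,v):
    K=np.array([[f['fx'],0,f['cx']],[0,f['fy'],f['cy']],[0,0,1.]])
    p=cv2.undistortPoints(np.array([[[u,v]]],float),K,np.array([f['k1'],0,0,0.]))[0,0]
    return np.array(f['xyz']),Ro.from_euler('xyz',f['attitude']).apply([p[0],p[1],1])
def plane(f,u,v,z):
    o,d=ray(f,u,v); return np.round(o+d*(z-o[2])/d[2],1)
def tri(f1,p1,f2,p2):
    o1,d1=ray(f1,*p1);o2,d2=ray(f2,*p2)
    d1=d1/np.linalg.norm(d1);d2=d2/np.linalg.norm(d2)
    t=np.linalg.lstsq(np.c_[d1,-d2],o2-o1,rcond=None)[0]
    a=o1+t[0]*d1;b=o2+t[1]*d2
    return np.round((a+b)/2,1),round(float(np.linalg.norm(a-b)),1)
def caps(f):
    """white caps: bright, unsaturated blobs bordered by amber"""
    hsv=cv2.cvtColor(f['color'],cv2.COLOR_BGR2HSV)
    am=cv2.inRange(hsv,(5,140,50),(20,255,255))
    wh=cv2.inRange(hsv,(0,0,150),(40,110,255))&~am
    near=cv2.dilate(am,np.ones((3,3),np.uint8))
    n,l,st,c=cv2.connectedComponentsWithStats(am,connectivity=8)
    out=[]
    for i in range(1,n):
        if st[i,4]<25: continue
        pts=np.argwhere(l==i)[:,::-1].astype(np.int32)
        hull=np.zeros_like(am);cv2.fillConvexPoly(hull,cv2.convexHull(pts),255)
        hull=cv2.dilate(hull,np.ones((5,5),np.uint8))
        m,ll,s2,c2=cv2.connectedComponentsWithStats(wh&hull)
        if m<2: continue
        k=1+np.argmax(s2[1:,4]);out.append((c2[k],s2[k].tolist(),st[i].tolist()))
    return out
E
python3 - <<'E'
from h import *
t=cams.grab_frame('top');s=cams.grab_frame('side')
for c,st,a in caps(t):
    z=90 if c[1]<190 else 70
    print('top',c.round(1),st,a,plane(t,*c,z))
for c,st,a in caps(s): print('side',c.round(1),st,a)
cv2.imwrite('pics/c1.png',cv2.resize(t['color'][80:310,100:400],None,fx=2.6,fy=2.6,interpolation=cv2.INTER_CUBIC))
hsv=cv2.cvtColor(t['color'],cv2.COLOR_BGR2HSV)
g=cv2.cvtColor(t['color'],cv2.COLOR_BGR2GRAY)
m=np.zeros_like(g);m[140:255,95:160]=cv2.inRange(g[140:255,95:160],70,255)
c=max(cv2.findContours(m,0,2)[0],key=cv2.contourArea);rc=cv2.minAreaRect(c);bx=cv2.boxPoints(rc)
print('tray',[plane(t,*p,14) for p in bx],plane(t,*rc[0],14))
def handle(f,x0,y0,x1,y1):
    g=cv2.cvtColor(f['color'],cv2.COLOR_BGR2GRAY)[y0:y1,x0:x1]
    m=cv2.inRange(g,0,75);n,l,st,c=cv2.connectedComponentsWithStats(m);k=1+np.argmax(st[1:,4]);print(st[k]);return c[k]+[x0,y0]
h1=handle(t,325,99,387,112);print(h1)
cv2.imwrite('pics/c2.png',cv2.resize(s['color'][60:220,210:370],None,fx=3.6,fy=3.6,interpolation=cv2.INTER_CUBIC))
for p in[(290,203),(392,206),(290,125),(393,130)]:print(p,plane(t,*p,35 if p[1]>150 else 45))
E
```

```text
top [313.2 159.8] [305, 151, 18, 17, 225] [302, 152, 22, 21, 98] [582.5 -88.4  90. ]
top [344.9 160.8] [336, 152, 20, 17, 224] [332, 152, 23, 22, 120] [ 580.3 -169.3   90. ]
top [373.4 161.9] [365, 151, 19, 19, 219] [360, 153, 23, 22, 137] [ 578. -242.   90.]
top [247.1 220. ] [239, 212, 17, 17, 239] [237, 209, 23, 23, 149] [428.7  80.6  70. ]
top [275.9 222.2] [268, 214, 17, 18, 239] [265, 212, 23, 22, 147] [423.4   6.1  70. ]
top [314.5 224.2] [306, 216, 18, 17, 245] [302, 213, 24, 23, 160] [418.7 -93.8  70. ]
side [288.9 160.6] [261, 146, 65, 33, 661] [263, 148, 61, 45, 869]
side [317.9 208.8] [310, 203, 18, 14, 177] [306, 205, 24, 26, 371]
side [264.1 240. ] [256, 231, 18, 20, 278] [253, 224, 48, 42, 794]
tray [array([364.8, 471.7,  14. ]), array([625.9, 444.7,  14. ]), array([613.5, 339.1,  14. ]), array([352.8, 366.8,  14. ])] [488.8 405.5  14. ]
[  8   4  47   8 115]
[355.96521739 106.52173913]
(290, 203) [475.2 -31.3  35. ]
(392, 206) [ 468.3 -304.3   35. ]
(290, 125) [682.7 -30.4  45. ]
(393, 130) [ 670.9 -305.4   45. ]
```

View pics/c1.png

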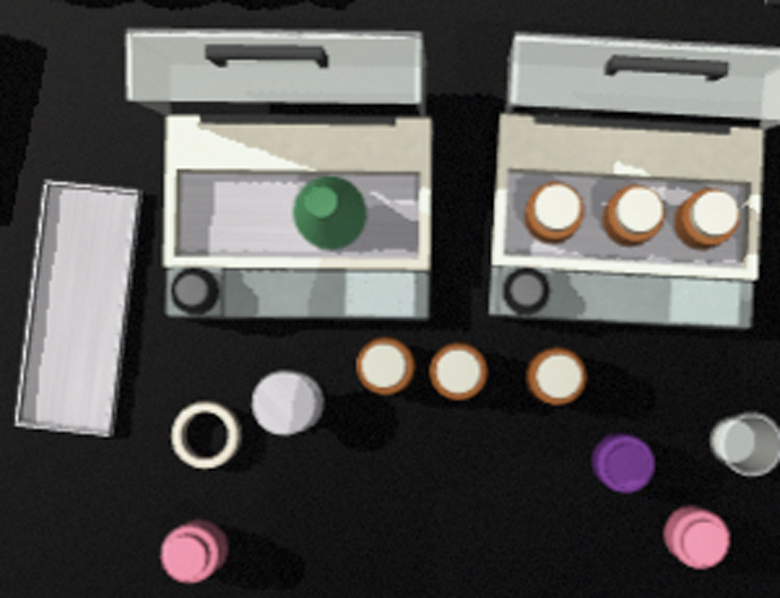

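View pics/c2.png

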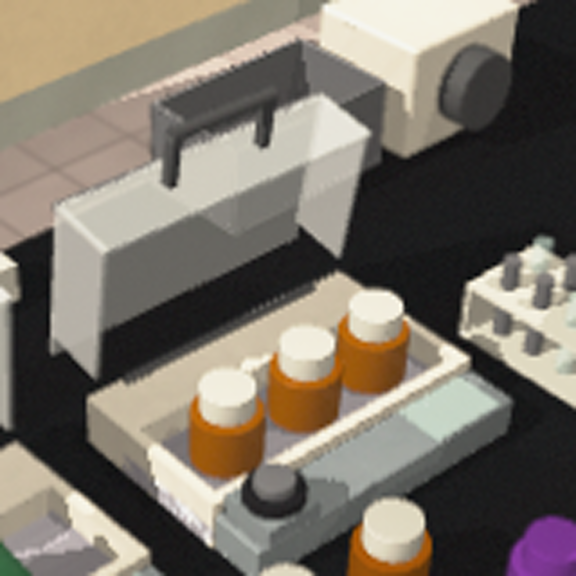

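The crops confirm three amber jars with white caps on the bench (crop px 385,366; 458,371; 557,376) and three more in the right warmer. Measured sizes check out: warmer 273 x 205, tray 262 x 105. I'm starting to move.

Call:
send_rows:
  targets: [0.34,-0.22,0,0,0,-1.19,0.5,0.34,-0.22,0,0,0,-1.19,0.5,0.34,-0.22,0,0,0,-1.19,0.5,0.34,-0.22,0,0,0,-1.19,0.5,0.34,-0.22,0,0,0,-1.19,0.5,0.34,-0.22,0,0,0,-1.19,0.5,0.34,-0.22,0,0,0,-1.19,0.5,0.34,-0.22,0,0,0,-1.19,0.5,0.34,-0.22,0,0,0,-1.19,0.5,0.34,-0.22,0,0,0,-1.19,0.5,0.34,-0.22,0,0,0,-1.19,0.5,0.34,-0.22,0,0,0,-1.19,0.5]
  grip_force: 30

```text
clock: 1.2
eef_pos: [466.8, -248.3, 231.2]
tcp_rot: [-3.141, -0.0, 1.574]
contact_force: [-0.4, -0.2, -0.3]
opening: 0.747
grasp_force: 0.0
```

Call:
send_rows:
  targets: [0.16,0.116,0,0,0,0,0.5,0.16,0.116,0,0,0,0,0.5,0.16,0.116,0,0,0,0,0.5,0.16,0.116,0,0,0,0,0.5,0.16,0.116,0,0,0,0,0.5,0.16,0.116,0.04,0,0,0,0.5,0.16,0.116,0.08,0,0,0,0.5,0.16,0.116,0.1,0,0,0,0.5,0.16,0.116,0.1,0,0,0,0.5]

```text
clock: 1.95
eef_pos: [578.5, -90.2, 126.4]
tcp_rot: [-3.133, -0.001, 1.569]
contact_force: [-0.4, 0.7, -0.3]
opening: 0.753
grasp_force: 0.0
```

```bash
python3 - <<'E'
from h import *
s=cams.grab_frame('side');t=cams.grab_frame('top')
a=cv2.resize(s['color'][80:260,180:420],None,fx=2.2,fy=2.2);b=cv2.resize(t['color'][90:270,230:410],None,fx=2.2,fy=2.2)
cv2.imwrite('pics/d1.png',np.hstack([a,b])[:, :800])
print(r.sense()['eef_pos'])
E
```

```text
[581.761901   -90.6854218  131.18063685]
```

View pics/d1.png

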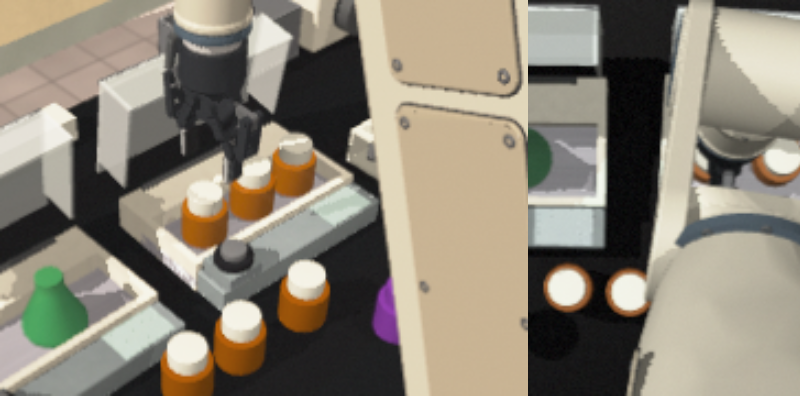

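The side view shows the fingers (185,140)/(235,170) straddling the left finished jar's cap (205,190), with the hood clear. Going down to grip.

Call:
send_rows:
  targets: [0,0,0.035,0,0,0,0.5,0,0,0.07,0,0,0,0.5,0,0,0.07,0,0,0,0.5,0,0,0.07,0,0,0,0.5,0,0,0.07,0,0,0,-0.2,0,0,0.07,0,0,0,-0.2,0,0,0.07,0,0,0,-0.2,0,0,0.07,0,0,0,-0.2,0,0,0.07,0,0,0,-0.2,0,0,0.07,0,0,0,-0.2]

```text
clock: 2.88
eef_pos: [583.9, -90.3, 66.2]
tcp_rot: [3.138, 0.001, 1.571]
contact_force: [-6.5, -1.7, 17.4]
opening: 0.507
grasp_force: 37.8
```

Call:
send_rows:
  targets: [0,0,-0.01,0,0,0,-0.2,0,0,-0.03,0,0,0,-0.2,0,0,-0.06,0,0,0,-0.2,0,0,-0.1,0,0,0,-0.2,0,0,-0.13,0,0,0,-0.2,0.02,0,-0.13,0,0,0,-0.2,0.06,0,-0.13,0,0,0,-0.2,0.1,0,-0.13,0,0,0,-0.2,0.14,0,-0.13,0,0,0,-0.2]
  grip_force: 40

```text
clock: 3.63
eef_pos: [582.9, 51.5, 194.7]
tcp_rot: [3.137, -0.0, 1.569]
contact_force: [0.4, -0.2, -1.5]
opening: 0.503
grasp_force: 44.3
```

```bash
python3 - <<'E'
from h import *
s=cams.grab_frame('side')
cv2.imwrite('pics/d2.png',cv2.resize(s['color'][60:300,120:420],None,fx=2,fy=2))
print(r.sense())
E
```

```text
{'clock': 3.6833, 'qpos': array([0.09484123, 0.32785439, 1.75835907, 0.00444785, 1.05081823,
       0.09225256]), 'qvel': array([-0.06994407,  0.00188565,  0.0050358 , -0.0168846 ,  0.00147809,
       -0.14453144]), 'joint_efforts': array([-11.48977965, -58.2887435 , -31.22070909,  -2.98955575,
         0.2993849 ,  -0.673232  ]), 'eef_pos': array([582.84962311,  58.28006564, 194.60702593]), 'tcp_rot': array([ 3.13741182, -0.00427333,  1.57119276]), 'contact_force': array([ 0.3287336 ,  5.80662683, -0.95502586]), 'wrist_torque': array([0.24776103, 0.01025643, 0.04708289]), 'grasp_force': 44.37746778479777, 'opening': 0.49769003732816214}
```

View pics/d2.png

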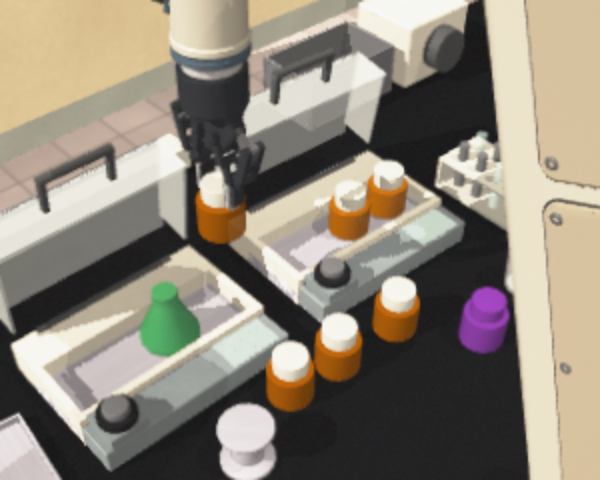

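The jar hangs upright in the fingers (crop 220,210). Carrying it to the tray.

Call:
send_rows:
  targets: [0.03,-0.02,0,0,0,0,-0.2,0.07,-0.03,0,0,0,0,-0.2,0.11,-0.04,0,0,0,0,-0.2,0.15,-0.04,0,0,0,0,-0.2,0.19,-0.04,0,0,0,0,-0.2,0.23,-0.04,0,0,0,0,-0.2,0.27,-0.03,0,0,0,0,-0.2,0.31,-0.02,0,0,0,0,-0.2,0.34,-0.016,0,0,0,0,-0.2,0.347,-0.016,0,0,0,0,-0.2,0.347,-0.016,0,0,0,0,-0.2,0.347,-0.016,0,0,0,0,-0.2]

```text
clock: 4.68
eef_pos: [566.2, 397.1, 192.8]
tcp_rot: [3.141, -0.0, 1.572]
contact_force: [0.7, -0.6, -0.9]
opening: 0.502
grasp_force: 44.7
```

Call:
send_rows:
  targets: [0,0,0.04,0,0,0,-0.2,0,0,0.08,0,0,0,-0.2,0,0,0.11,0,0,0,-0.2,0,0,0.13,0,0,0,-0.2,0,0,0.138,0,0,0,-0.2,0,0,0.141,0,0,0,-0.2,0,0,0.141,0,0,0,-0.2,0,0,0.141,0,0,0,-0.2]

```text
clock: 5.35
eef_pos: [567.1, 396.7, 52.0]
tcp_rot: [3.14, -0.001, 1.57]
contact_force: [0.2, 0.4, -0.5]
opening: 0.502
grasp_force: 44.7
```

Call:
send_rows:
  targets: [0,0,0.002,0,0,0,-0.2,0,0,0.004,0,0,0,-0.2,0,0,0.004,0,0,0,-0.2]

```text
clock: 5.6
eef_pos: [567.5, 397.5, 50.3]
tcp_rot: [3.139, -0.001, 1.57]
contact_force: [-4.8, -5.5, 22.4]
opening: 0.498
grasp_force: 50.7
```

Call:
send_rows:
  targets: [0,0,-0.002,0,0,0,0.1,0,0,-0.002,0,0,0,0.5,0,0,-0.002,0,0,0,0.5,0,0,-0.002,0,0,0,0.5,0,0,-0.03,0,0,0,0.5,0,0,-0.07,0,0,0,0.5,0,0,-0.11,0,0,0,0.5,0,0,-0.14,0,0,0,0.5,-0.04,0,-0.14,0,0,0,0.5,-0.08,0,-0.14,0,0,0,0.5,-0.12,0,-0.14,0,0,0,0.5]

```text
clock: 6.52
eef_pos: [566.0, 276.7, 186.8]
tcp_rot: [3.14, -0.0, 1.572]
contact_force: [0.4, -0.6, -0.3]
opening: 0.75
grasp_force: 0.0
```

```bash
python3 - <<'E'
from h import *
t=cams.grab_frame('top');cv2.imwrite('pics/d3.png',t['color'][80:310,90:420])
for c,st,a in caps(t):print(c.round(1),st[4],a[4],plane(t,*c,90 if c[0]>280 and c[1]<195 else 74 if c[0]<160 else 70))
print(r.sense()['eef_pos'],r.sense()['clock'])
E
```

```text
[344.9 160.8] 225 115 [ 580.4 -169.2   90. ]
[373.3 161.9] 221 137 [ 578.  -241.9   90. ]
[247.1 220.1] 245 148 [428.6  80.4  70. ]
[275.9 222.4] 237 150 [422.9   6.1  70. ]
[314.6 224.3] 243 159 [418.4 -94.   70. ]
[565.3062949  269.48015628 186.10214393] 6.5667
```

View pics/d3.png

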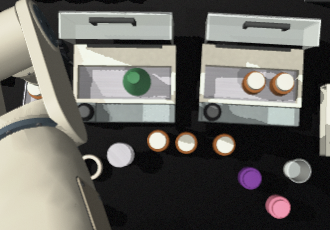

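Call:
send_rows:
  targets: [-0.04,-0.02,0,0,0,0,0.5,-0.08,-0.03,0,0,0,0,0.5,-0.12,-0.03,0,0,0,0,0.5,-0.16,-0.03,0,0,0,0,0.5,-0.2,-0.03,0,0,0,0,0.5,-0.24,-0.02,0,0,0,0,0.5,-0.28,-0.01,0,0,0,0,0.5,-0.32,0,0,0,0,0,0.5,-0.36,0.01,0,0,0,0,0.5,-0.4,0.014,0,0,0,0,0.5,-0.435,0.014,0,0,0,0,0.5,-0.446,0.014,0,0,0,0,0.5]

```text
clock: 7.57
eef_pos: [580.2, -173.2, 186.0]
tcp_rot: [3.141, 0.001, 1.568]
contact_force: [-0.9, -0.1, 0.3]
opening: 0.751
grasp_force: 0.0
```

Call:
send_rows:
  targets: [0,0,0,0,0,0,0.5,0,0,0.04,0,0,0,0.5,0,0,0.08,0,0,0,0.5,0,0,0.11,0,0,0,0.5,0,0,0.118,0,0,0,0.5,0,0,0.118,0,0,0,0.5,0,0,0.118,0,0,0,0.5,0,0,0.118,0,0,0,-0.2,0,0,0.118,0,0,0,-0.2,0,0,0.118,0,0,0,-0.2,0,0,0.118,0,0,0,-0.2,0,0,0.118,0,0,0,-0.2]

```text
clock: 8.57
eef_pos: [581.9, -168.9, 70.8]
tcp_rot: [3.138, 0.001, 1.571]
contact_force: [0.2, 0.4, 5.9]
opening: 0.501
grasp_force: 39.6
```

Call:
send_rows:
  targets: [0,0,-0.02,0,0,0,-0.2,0,0,-0.06,0,0,0,-0.2,0,0,-0.1,0,0,0,-0.2,0,0,-0.125,0,0,0,-0.2,0.03,0,-0.125,0,0,0,-0.2,0.07,-0.01,-0.125,0,0,0,-0.2,0.11,-0.02,-0.125,0,0,0,-0.2,0.15,-0.03,-0.125,0,0,0,-0.2,0.19,-0.04,-0.125,0,0,0,-0.2,0.23,-0.05,-0.125,0,0,0,-0.2,0.27,-0.06,-0.125,0,0,0,-0.2,0.31,-0.07,-0.125,0,0,0,-0.2]

```text
clock: 9.57
eef_pos: [509.7, 143.2, 194.8]
tcp_rot: [3.139, -0.001, 1.57]
contact_force: [0.4, 1.1, -2.0]
opening: 0.494
grasp_force: 41.5
```

Call:
send_rows:
  targets: [0.04,-0.005,0,0,0,0,-0.2,0.08,-0.01,0,0,0,0,-0.2,0.12,-0.015,0,0,0,0,-0.2,0.16,-0.02,0,0,0,0,-0.2,0.2,-0.0215,0,0,0,0,-0.2,0.24,-0.0215,0,0,0,0,-0.2,0.26,-0.0215,0,0,0,0,-0.2,0.2645,-0.0215,0,0,0,0,-0.2,0.2645,-0.0215,0,0,0,0,-0.2,0.2645,-0.0215,0,0,0,0,-0.2]

```text
clock: 10.4
eef_pos: [488.5, 405.3, 193.8]
tcp_rot: [3.141, 0.0, 1.571]
contact_force: [-0.7, -0.3, -2.3]
opening: 0.499
grasp_force: 41.6
```

Call:
send_rows:
  targets: [0,0,0.04,0,0,0,-0.2,0,0,0.08,0,0,0,-0.2,0,0,0.115,0,0,0,-0.2,0,0,0.13,0,0,0,-0.2,0,0,0.135,0,0,0,-0.2,0,0,0.137,0,0,0,-0.2,0,0,0.138,0,0,0,-0.2,0,0,0.138,0,0,0,-0.2]

```text
clock: 11.07
eef_pos: [489.8, 406.1, 57.0]
tcp_rot: [3.14, -0.002, 1.57]
contact_force: [-0.0, -0.9, -0.9]
opening: 0.499
grasp_force: 41.5
```

Call:
send_rows:
  targets: [0,0,0.002,0,0,0,-0.2,0,0,0.002,0,0,0,-0.2]

```text
clock: 11.23
eef_pos: [489.8, 406.6, 54.9]
tcp_rot: [3.139, -0.002, 1.571]
contact_force: [1.2, -0.5, 3.4]
opening: 0.498
grasp_force: 42.0
```

Call:
send_rows:
  targets: [0,0,0,0,0,0,0.1,0,0,0,0,0,0,0.5,0,0,0,0,0,0,0.5,0,0,0,0,0,0,0.5,0,0,-0.03,0,0,0,0.5,0,0,-0.07,0,0,0,0.5,0,0,-0.11,0,0,0,0.5,0,0,-0.14,0,0,0,0.5,-0.04,0,-0.14,0,0,0,0.5,-0.08,0,-0.14,0,0,0,0.5,-0.12,0,-0.14,0,0,0,0.5,-0.16,0.01,-0.14,0,0,0,0.5]

```text
clock: 12.23
eef_pos: [496.9, 244.4, 193.4]
tcp_rot: [-3.141, 0.0, 1.572]
contact_force: [0.4, -0.7, 0.9]
opening: 0.753
grasp_force: 0.0
```

Call:
send_rows:
  targets: [-0.04,0.005,0,0,0,0,0.5,-0.08,0.01,0,0,0,0,0.5,-0.12,0.015,0,0,0,0,0.5,-0.16,0.02,0,0,0,0,0.5,-0.2,0.03,0,0,0,0,0.5,-0.24,0.04,0,0,0,0,0.5,-0.28,0.05,0,0,0,0,0.5,-0.32,0.06,0,0,0,0,0.5,-0.36,0.07,0,0,0,0,0.5,-0.4,0.079,0,0,0,0,0.5,-0.44,0.079,0,0,0,0,0.5,-0.48,0.079,0,0,0,0,0.5]

```text
clock: 13.23
eef_pos: [577.7, -236.1, 193.2]
tcp_rot: [3.142, -0.0, 1.571]
contact_force: [-0.4, -0.5, -0.3]
opening: 0.749
grasp_force: 0.0
```

Call:
send_rows:
  targets: [-0.0065,0,0,0,0,0,0.5,-0.0065,0,0.03,0,0,0,0.5,-0.0065,0,0.07,0,0,0,0.5,-0.0065,0,0.11,0,0,0,0.5,-0.0065,0,0.123,0,0,0,0.5,-0.0065,0,0.123,0,0,0,0.5,-0.0065,0,0.123,0,0,0,0.5,-0.0065,0,0.123,0,0,0,-0.2,-0.0065,0,0.123,0,0,0,-0.2,-0.0065,0,0.123,0,0,0,-0.2,-0.0065,0,0.123,0,0,0,-0.2,-0.0065,0,0.123,0,0,0,-0.2]

```text
clock: 14.23
eef_pos: [579.6, -241.3, 73.1]
tcp_rot: [3.137, 0.002, 1.571]
contact_force: [1.7, 0.2, 7.8]
opening: 0.498
grasp_force: 40.0
```

Call:
send_rows:
  targets: [0,0,-0.02,0,0,0,-0.2,0,0,-0.06,0,0,0,-0.2,0,0,-0.1,0,0,0,-0.2,0,0,-0.125,0,0,0,-0.2,0.03,0,-0.125,0,0,0,-0.2,0.07,-0.01,-0.125,0,0,0,-0.2,0.11,-0.02,-0.125,0,0,0,-0.2,0.15,-0.03,-0.125,0,0,0,-0.2,0.19,-0.04,-0.125,0,0,0,-0.2,0.23,-0.05,-0.125,0,0,0,-0.2,0.27,-0.06,-0.125,0,0,0,-0.2,0.31,-0.07,-0.125,0,0,0,-0.2]

```text
clock: 15.23
eef_pos: [507.1, 71.1, 196.7]
tcp_rot: [3.139, -0.0, 1.571]
contact_force: [1.0, 0.5, -2.3]
opening: 0.496
grasp_force: 41.8
```

Call:
send_rows:
  targets: [0.04,-0.01,0,0,0,0,-0.2,0.08,-0.02,0,0,0,0,-0.2,0.12,-0.03,0,0,0,0,-0.2,0.16,-0.04,0,0,0,0,-0.2,0.19,-0.06,0,0,0,0,-0.2,0.22,-0.08,0,0,0,0,-0.2,0.26,-0.09,0,0,0,0,-0.2,0.3,-0.097,0,0,0,0,-0.2,0.335,-0.097,0,0,0,0,-0.2,0.344,-0.097,0,0,0,0,-0.2,0.344,-0.097,0,0,0,0,-0.2,0.344,-0.097,0,0,0,0,-0.2]

```text
clock: 16.23
eef_pos: [410.4, 413.2, 195.8]
tcp_rot: [3.141, 0.0, 1.572]
contact_force: [-0.1, -0.6, -2.6]
opening: 0.495
grasp_force: 41.8
```

Call:
send_rows:
  targets: [0,0,0.04,0,0,0,-0.2,0,0,0.08,0,0,0,-0.2,0,0,0.115,0,0,0,-0.2,0,0,0.13,0,0,0,-0.2,0,0,0.134,0,0,0,-0.2,0,0,0.137,0,0,0,-0.2,0,0,0.137,0,0,0,-0.2,0,0,0.137,0,0,0,-0.2]

```text
clock: 16.9
eef_pos: [411.7, 413.7, 59.9]
tcp_rot: [3.14, -0.002, 1.57]
contact_force: [0.1, 0.6, -1.9]
opening: 0.492
grasp_force: 41.7
```

Call:
send_rows:
  targets: [0,0,0.001,0,0,0,-0.2,0,0,0.001,0,0,0,-0.2]

```text
clock: 17.07
eef_pos: [411.3, 413.8, 58.5]
tcp_rot: [3.14, -0.001, 1.571]
contact_force: [0.3, 0.7, -2.6]
opening: 0.492
grasp_force: 41.7
```

Call:
send_rows:
  targets: [0,0,0.002,0,0,0,-0.2,0,0,0.003,0,0,0,-0.2]

```text
clock: 17.23
eef_pos: [411.8, 414.5, 56.7]
tcp_rot: [3.14, -0.002, 1.571]
contact_force: [-2.9, -5.3, 31.2]
opening: 0.496
grasp_force: 44.8
```

Call:
send_rows:
  targets: [0,0,-0.002,0,0,0,-0.1,0,0,-0.002,0,0,0,0.5,0,0,-0.002,0,0,0,0.5,0,0,-0.002,0,0,0,0.5,0,0,-0.03,0,0,0,0.5,0,0,-0.07,0,0,0,0.5,0,0,-0.11,0,0,0,0.5,0,0,-0.13,0,0,0,0.5,-0.04,0,-0.13,0,0,0,0.5,-0.08,0,-0.13,0,0,0,0.5,-0.12,0,-0.13,0,0,0,0.5,-0.16,0.01,-0.13,0,0,0,0.5]

```text
clock: 18.23
eef_pos: [418.9, 251.7, 184.1]
tcp_rot: [-3.141, 0.0, 1.572]
contact_force: [1.5, -0.4, -0.6]
opening: 0.751
grasp_force: 0.0
```

```bash
python3 - <<'E'
from h import *
t=cams.grab_frame('top');s=cams.grab_frame('side')
a=t['color'][80:310,90:420];b=s['color'][60:400,80:430]
cv2.imwrite('pics/d4.png',np.hstack([cv2.resize(a,(400,279)),cv2.resize(b,(287,279))]))
for c,st,a in caps(t):print(c.round(1),st[4],a[4],plane(t,*c,90 if c[0]>280 and c[1]<195 else 74 if c[0]<160 else 70))
print('s')
for c,st,a in caps(s):print(c.round(1),st[4],a[4],plane(s,*c,72))
print(r.sense()['eef_pos'],r.sense()['clock'])
E
```

```text
[129.5 164.7] 59 122 [570.6 385.4  74. ]
[247.1 220. ] 245 149 [428.8  80.4  70. ]
[275.9 222.1] 241 147 [423.6   6.   70. ]
[314.6 224.2] 248 154 [418.7 -94.   70. ]
s
[318.5 209. ] 192 373 [406.1 -77.5  72. ]
[264.7 240.4] 301 794 [420.3  88.5  72. ]
[111.7 280.5] 227 305 [555.3 403.1  72. ]
[127.4 305.6] 301 378 [478.6 409.2  72. ]
[146.2 335.9] 424 454 [395.5 416.6  72. ]
[420.67513273 248.67954209 184.10272371] 18.3333
```

View pics/d4.png

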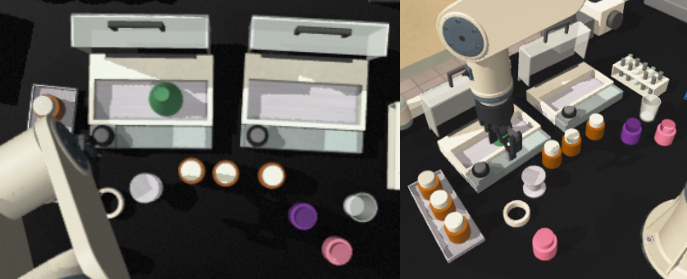

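The finished jars stand upright on the tray, the chamber is empty, and the waiting jars haven't moved. Now the waiting jars.

Call:
send_rows:
  targets: [-0.04,0.008,0,0,0,0,0.5,-0.08,0.008,0,0,0,0,0.5,-0.12,0.008,0,0,0,0,0.5,-0.16,0.008,0,0,0,0,0.5,-0.17,0.008,0,0,0,0,0.5,-0.17,0.008,0.03,0,0,0,0.5,-0.17,0.008,0.07,0,0,0,0.5,-0.17,0.008,0.085,0,0,0,0.5,-0.17,0.008,0.085,0,0,0,0.5,-0.17,0.008,0.085,0,0,0,0.5]

```text
clock: 19.17
eef_pos: [428.4, 83.8, 98.9]
tcp_rot: [-3.14, 0.0, 1.571]
contact_force: [-0.3, 0.7, 1.1]
opening: 0.747
grasp_force: 0.0
```

Call:
send_rows:
  targets: [-0.003,0,0.02,0,0,0,0.5,-0.003,0,0.04,0,0,0,0.5,-0.003,0,0.048,0,0,0,0.5,-0.003,0,0.048,0,0,0,0.5,-0.003,0,0.048,0,0,0,0.5,-0.003,0,0.048,0,0,0,-0.2,-0.003,0,0.048,0,0,0,-0.2,-0.003,0,0.048,0,0,0,-0.2,-0.003,0,0.048,0,0,0,-0.2,-0.003,0,0.048,0,0,0,-0.2]

```text
clock: 20.0
eef_pos: [429.7, 80.7, 52.6]
tcp_rot: [3.139, -0.001, 1.571]
contact_force: [-0.5, 0.0, 7.5]
opening: 0.497
grasp_force: 39.5
```

Call:
send_rows:
  targets: [0,0,-0.02,0,0,0,-0.2,0,0,-0.06,0,0,0,-0.2,0,0,-0.1,0,0,0,-0.2,0,0,-0.13,0,0,0,-0.2,-0.03,0.01,-0.13,0,0,0,-0.2,-0.07,0.02,-0.13,0,0,0,-0.2,-0.1,0.04,-0.13,0,0,0,-0.2,-0.14,0.06,-0.13,0,0,0,-0.2,-0.18,0.07,-0.13,0,0,0,-0.2,-0.21,0.09,-0.13,0,0,0,-0.2,-0.25,0.1,-0.13,0,0,0,-0.2,-0.28,0.12,-0.13,0,0,0,-0.2]

```text
clock: 21.0
eef_pos: [548.0, -202.4, 182.1]
tcp_rot: [-3.141, 0.001, 1.57]
contact_force: [-0.4, 0.7, -1.6]
opening: 0.499
grasp_force: 41.9
```

Call:
send_rows:
  targets: [-0.03,0.015,0,0,0,0,-0.2,-0.045,0.025,0,0,0,0,-0.2,-0.045,0.025,0,0,0,0,-0.2,-0.045,0.025,0.03,0,0,0,-0.2,-0.045,0.025,0.06,0,0,0,-0.2,-0.045,0.025,0.08,0,0,0,-0.2,-0.045,0.025,0.08,0,0,0,-0.2,-0.045,0.025,0.08,0,0,0,-0.2]

```text
clock: 21.67
eef_pos: [572.9, -243.9, 101.2]
tcp_rot: [-3.14, -0.001, 1.571]
contact_force: [-0.6, -0.5, -0.4]
opening: 0.497
grasp_force: 41.8
```

Call:
send_rows:
  targets: [0,0.002,0.015,0,0,0,-0.2,0,0.002,0.023,0,0,0,-0.2,0,0.002,0.026,0,0,0,-0.2,0,0.002,0.028,0,0,0,-0.2,0,0.002,0.028,0,0,0,-0.2,0,0.002,0.029,0,0,0,-0.2]

```text
clock: 22.17
eef_pos: [576.1, -244.8, 73.2]
tcp_rot: [3.141, 0.0, 1.571]
contact_force: [0.3, -0.0, -2.4]
opening: 0.498
grasp_force: 41.9
```

Call:
send_rows:
  targets: [0,0,0.001,0,0,0,-0.2,0,0,0.001,0,0,0,0.1,0,0,0.001,0,0,0,0.5,0,0,0.001,0,0,0,0.5,0,0,0,0,0,0,0.5,0,0,-0.03,0,0,0,0.5,0,0,-0.07,0,0,0,0.5,0,0,-0.11,0,0,0,0.5,0.03,-0.02,-0.11,0,0,0,0.5,0.06,-0.04,-0.11,0,0,0,0.5,0.09,-0.06,-0.11,0,0,0,0.5,0.12,-0.08,-0.11,0,0,0,0.5]

```text
clock: 23.17
eef_pos: [494.6, -123.7, 182.6]
tcp_rot: [3.141, 0.0, 1.57]
contact_force: [0.4, 0.3, 1.2]
opening: 0.748
grasp_force: 0.0
```

```bash
cat > look.py <<'E'
from h import *
t=cams.grab_frame('top');s=cams.grab_frame('side')
for c,st,a in caps(t):print(c.round(1),st[4],a[4],plane(t,*c,90 if c[0]>280 and c[1]<195 else 74 if c[0]<160 else 70))
for c,st,a in caps(s):print('s',c.round(1),st,a[4])
print(r.sense()['eef_pos'],r.sense()['clock'])
E
python3 look.py
```

```text
[126.4 167.4] 180 168 [563.4 393.3  74. ]
[123.8 197. ] 173 157 [486.6 398.6  74. ]
[275.9 222.2] 244 144 [423.5   6.1  70. ]
[308.5 223.1] 63 59 [421.4 -78.1  70. ]
[121.9 227.2] 172 153 [408.8 402.3  74. ]
s [309.2 151.3] [302, 147, 15, 11, 92] 248
s [318.5 209. ] [310, 203, 18, 14, 192] 371
s [289. 228.] [280, 222, 19, 14, 216] 391
s [113.1 280.8] [100, 271, 24, 19, 271] 304
s [129.4 311.4] [114, 295, 36, 36, 470] 383
s [147.6 336.3] [132, 321, 35, 38, 483] 449
[ 492.09631205 -121.31020567  182.05578559] 23.2667
```

Call:
send_rows:
  targets: [0.035,-0.02,0,0,0,0,0.5,0.07,-0.04,0,0,0,0,0.5,0.1,-0.06,0,0,0,0,0.5,0.131,-0.0725,0,0,0,0,0.5,0.131,-0.0725,0,0,0,0,0.5,0.131,-0.0725,0.03,0,0,0,0.5,0.131,-0.0725,0.07,0,0,0,0.5,0.131,-0.0725,0.085,0,0,0,0.5,0.131,-0.0725,0.085,0,0,0,0.5,0.131,-0.0725,0.085,0,0,0,0.5]

```text
clock: 24.1
eef_pos: [423.3, 6.0, 97.1]
tcp_rot: [-3.14, 0.0, 1.571]
contact_force: [-0.3, 0.3, -0.4]
opening: 0.749
grasp_force: 0.0
```

Call:
send_rows:
  targets: [0,0,0.02,0,0,0,0.5,0,0,0.04,0,0,0,0.5,0,0,0.046,0,0,0,0.5,0,0,0.046,0,0,0,0.5,0,0,0.046,0,0,0,0.5,0,0,0.046,0,0,0,-0.2,0,0,0.046,0,0,0,-0.2,0,0,0.046,0,0,0,-0.2,0,0,0.046,0,0,0,-0.2,0,0,0.046,0,0,0,-0.2]

```text
clock: 24.93
eef_pos: [424.3, 6.3, 52.6]
tcp_rot: [3.139, 0.0, 1.571]
contact_force: [-0.7, -0.1, 8.8]
opening: 0.498
grasp_force: 39.3
```

Call:
send_rows:
  targets: [0,0,-0.02,0,0,0,-0.2,0,0,-0.06,0,0,0,-0.2,0,0,-0.1,0,0,0,-0.2,0,0,-0.13,0,0,0,-0.2,-0.03,0.02,-0.13,0,0,0,-0.2,-0.06,0.045,-0.13,0,0,0,-0.2,-0.09,0.07,-0.13,0,0,0,-0.2,-0.12,0.095,-0.13,0,0,0,-0.2,-0.145,0.12,-0.13,0,0,0,-0.2,-0.17,0.145,-0.13,0,0,0,-0.2,-0.176,0.153,-0.13,0,0,0,-0.2,-0.176,0.153,-0.13,0,0,0,-0.2]

```text
clock: 25.93
eef_pos: [577.9, -171.5, 181.7]
tcp_rot: [3.14, 0.001, 1.569]
contact_force: [-0.3, -0.7, -2.4]
opening: 0.501
grasp_force: 42.3
```

Call:
send_rows:
  targets: [0,0,0.04,0,0,0,-0.2,0,0,0.08,0,0,0,-0.2,0,0,0.095,0,0,0,-0.2,0,0,0.1,0,0,0,-0.2,0,0,0.1,0,0,0,-0.2,0,0,0.1,0,0,0,-0.2]

```text
clock: 26.43
eef_pos: [576.5, -169.3, 82.6]
tcp_rot: [3.141, 0.0, 1.571]
contact_force: [0.2, -0.1, -1.6]
opening: 0.492
grasp_force: 42.2
```

Call:
send_rows:
  targets: [0,0,0.006,0,0,0,-0.2,0,0,0.009,0,0,0,-0.2,0,0,0.01,0,0,0,-0.2,0,0,0.01,0,0,0,-0.2,0,0,0.01,0,0,0,0.1,0,0,0.01,0,0,0,0.5,0,0,0.01,0,0,0,0.5,0,0,0.01,0,0,0,0.5,0,0,-0.03,0,0,0,0.5,0,0,-0.07,0,0,0,0.5,0,0,-0.1,0,0,0,0.5,0,0,-0.1,0,0,0,0.5]

```text
clock: 27.43
eef_pos: [579.7, -170.7, 187.9]
tcp_rot: [3.132, 0.003, 1.571]
contact_force: [0.7, -0.2, 0.4]
opening: 0.748
grasp_force: 0.0
```

Call:
send_rows:
  targets: [0.12,-0.02,0,0,0,0,0.5,0.12,-0.04,0,0,0,0,0.5,0.12,-0.06,0,0,0,0,0.5,0.12,-0.06,0,0,0,0,0.5,0.12,-0.06,0,0,0,0,0.5]

```text
clock: 27.85
eef_pos: [513.5, -47.5, 180.8]
tcp_rot: [-3.139, -0.001, 1.573]
contact_force: [-0.3, -0.6, 0.3]
opening: 0.749
grasp_force: 0.0
```

```bash
python3 look.py
```

```text
[372.5 163.9] 203 123 [ 572.7 -239.9   90. ]
[126.3 167.5] 181 166 [563.3 393.4  74. ]
[123.8 197.1] 172 160 [486.5 398.8  74. ]
[314.6 224.2] 248 154 [418.7 -94.   70. ]
[121.9 227.1] 168 150 [409.  402.4  74. ]
s [315.9 150.8] [307, 146, 20, 13, 152] 538
s [318.5 209. ] [310, 203, 18, 14, 192] 369
s [113.  280.8] [100, 271, 24, 19, 270] 304
s [127.5 305.6] [114, 295, 24, 20, 300] 383
s [147.8 336.3] [132, 321, 36, 38, 486] 447
[516.71119781 -49.73607196 181.46957064] 27.95
```

Call:
send_rows:
  targets: [-0.02,-0.035,0,0,0,0,0.5,-0.035,-0.07,0,0,0,0,0.5,-0.0445,-0.098,0,0,0,0,0.5,-0.0445,-0.098,0,0,0,0,0.5,-0.0445,-0.098,0.03,0,0,0,0.5,-0.0445,-0.098,0.07,0,0,0,0.5,-0.0445,-0.098,0.085,0,0,0,0.5,-0.0445,-0.098,0.085,0,0,0,0.5,-0.0445,-0.098,0.085,0,0,0,0.5]

```text
clock: 28.7
eef_pos: [418.8, -94.9, 95.9]
tcp_rot: [-3.14, -0.0, 1.57]
contact_force: [-0.2, -0.7, -0.2]
opening: 0.748
grasp_force: 0.0
```

Call:
send_rows:
  targets: [0,0,0.02,0,0,0,0.5,0,0,0.04,0,0,0,0.5,0,0,0.045,0,0,0,0.5,0,0,0.045,0,0,0,0.5,0,0,0.045,0,0,0,0.5,0,0,0.045,0,0,0,-0.2,0,0,0.045,0,0,0,-0.2,0,0,0.045,0,0,0,-0.2,0,0,0.045,0,0,0,-0.2,0,0,0.045,0,0,0,-0.2]

```text
clock: 29.53
eef_pos: [419.4, -94.4, 52.6]
tcp_rot: [3.139, 0.001, 1.571]
contact_force: [-0.3, 0.3, 7.6]
opening: 0.492
grasp_force: 39.4
```

Call:
send_rows:
  targets: [0,0,-0.02,0,0,0,-0.2,0,0,-0.06,0,0,0,-0.2,0,0,-0.1,0,0,0,-0.2,0,0,-0.13,0,0,0,-0.2,0,0.03,-0.13,0,0,0,-0.2,0,0.07,-0.13,0,0,0,-0.2,0,0.11,-0.13,0,0,0,-0.2,0,0.145,-0.13,0,0,0,-0.2,0,0.16,-0.13,0,0,0,-0.2,0,0.16,-0.13,0,0,0,-0.2,0,0.16,-0.13,0,0,0,-0.2]

```text
clock: 30.45
eef_pos: [578.1, -94.0, 181.3]
tcp_rot: [-3.141, -0.0, 1.571]
contact_force: [-1.8, 0.4, -1.3]
opening: 0.496
grasp_force: 41.9
```

Call:
send_rows:
  targets: [0,0,0.04,0,0,0,-0.2,0,0,0.08,0,0,0,-0.2,0,0,0.095,0,0,0,-0.2,0,0,0.1,0,0,0,-0.2,0,0,0.1,0,0,0,-0.2,0,0,0.1,0,0,0,-0.2]

```text
clock: 30.95
eef_pos: [578.3, -94.3, 82.5]
tcp_rot: [3.141, 0.0, 1.571]
contact_force: [0.7, 1.1, -1.8]
opening: 0.497
grasp_force: 41.9
```

Call:
send_rows:
  targets: [0,0,0.006,0,0,0,-0.2,0,0,0.009,0,0,0,-0.2,0,0,0.01,0,0,0,-0.2,0,0,0.01,0,0,0,-0.2,0,0,0.01,0,0,0,0.1,0,0,0.01,0,0,0,0.5,0,0,0.01,0,0,0,0.5,0,0,0.01,0,0,0,0.5,0,0,-0.03,0,0,0,0.5,0,0,-0.07,0,0,0,0.5,0,0,-0.1,0,0,0,0.5,0,0,-0.1,0,0,0,0.5]

```text
clock: 31.95
eef_pos: [581.8, -94.7, 187.7]
tcp_rot: [3.132, 0.002, 1.571]
contact_force: [1.4, -0.4, 0.1]
opening: 0.754
grasp_force: 0.0
```

Call:
send_rows:
  targets: [0.04,-0.03,0,0,0,0,0.5,0.08,-0.06,0,0,0,0,0.5,0.12,-0.09,0,0,0,0,0.5,0.16,-0.12,0,0,0,0,0.5,0.2,-0.15,0,0,0,0,0.5,0.24,-0.18,0,0,0,0,0.5,0.26,-0.18,0,0,0,0,0.5]

```text
clock: 32.53
eef_pos: [407.0, 143.7, 180.9]
tcp_rot: [-3.141, 0.0, 1.57]
contact_force: [0.1, 0.2, -1.0]
opening: 0.754
grasp_force: 0.0
```

```bash
python3 look.py; python3 - <<'E'
from h import *
t=cams.grab_frame('top');s=cams.grab_frame('side')
a=cv2.resize(t['color'][85:235,280:420],(560,600),interpolation=cv2.INTER_CUBIC)
b=cv2.resize(s['color'][60:210,210:270+60],(240,300));
cv2.imwrite('pics/e1.png',a);cv2.imwrite('pics/e2.png',cv2.resize(s['color'][60:210,210:360],(600,600),interpolation=cv2.INTER_CUBIC))
E
```

```text
[315.  161.9] 237 98 [577.2 -92.9  90. ]
[344.1 163.1] 224 115 [ 574.4 -167.1   90. ]
[372.5 163.9] 203 133 [ 572.7 -239.9   90. ]
[126.4 167.4] 180 167 [563.4 393.3  74. ]
[123.9 197. ] 172 156 [486.7 398.6  74. ]
[121.9 219.5] 30 26 [428.7 402.8  74. ]
[122.7 232.4] 34 34 [395.4 400.1  74. ]
s [294.1 160.5] [268, 147, 59, 32, 602] 814
s [112.7 280.8] [101, 271, 22, 19, 254] 304
s [129.6 305.1] [114, 295, 36, 20, 337] 379
s [146.4 334.9] [132, 321, 33, 38, 431] 452
[406.50050097 147.014846   180.9995976 ] 32.6333
```

View pics/e1.png

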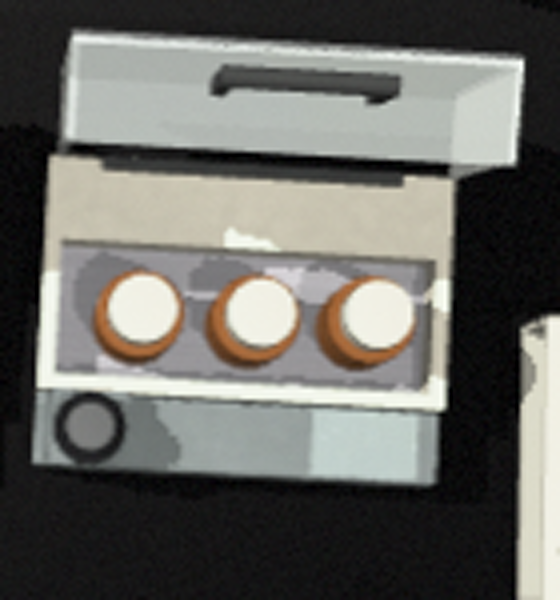

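View pics/e2.png

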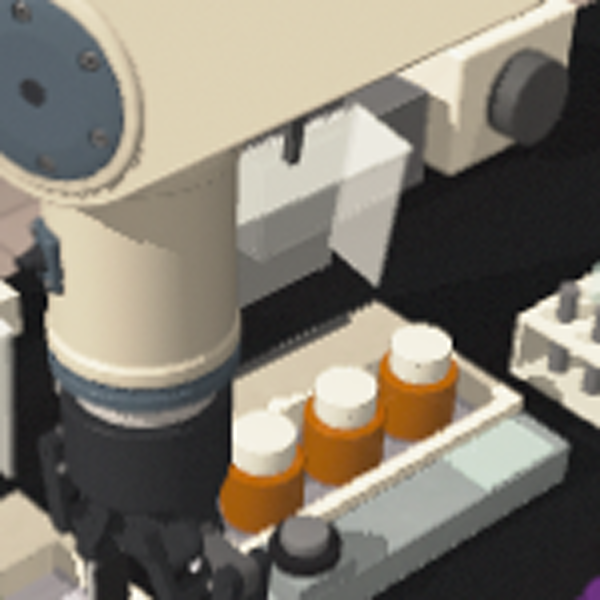

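```bash
python3 - <<'E'
from h import *
import json
t=cams.grab_frame('top')
s=dict(fx=420.62684440420435,fy=420.62684440420435,cx=273.55155982191707,cy=210.14540970861714,k1=-0.08995475756871854,xyz=[-40.18452654,510.11201725,804.65408907],attitude=[-2.36388469,-0.01682424,-2.32475896])
e=lambda u,v:(280+u/4,85+v/4)
for n,p,z in[('fl',(35,463),35),('fr',(437,484),35),('rl',(50,155),45),('rr',(458,180),45),('btn',(91,425),56)]:print(n,plane(t,*e(*p),z))
c=lambda u,v:(210+u/3.6,60+v/3.6)
print('handle',tri(t,e(308,80),s,c(222,118)))
L=tri(t,e(218,75),s,c(168,138));R=tri(t,e(398,86),s,c(277,97));print(L,R)
for a in(1.2,1.3,1.4,1.5,1.55):print(a,round(-195*np.cos(a)+35*np.sin(a)),round(45+35*np.cos(a)+195*np.sin(a)))
for z in(225,235,241):print(plane(t,*e(308,80),z))
E
```

```text
fl [481.2 -28.   35. ]
fr [ 468.3 -297.    35. ]
rl [686.1 -37.1  45. ]
rr [ 670.9 -309.4   45. ]
btn [505. -64.  56.]
handle (array([ 680.7, -172.5,  237.4]), 0.9)
(array([ 682.8, -122.1,  239.5]), 0.1) (array([ 676.6, -223.1,  237.8]), 3.5)
1.2 -38 239
1.3 -18 242
1.4 1 243
1.5 21 242
1.55 31 241
[ 684.6 -174.6  225. ]
[ 681.7 -172.7  235. ]
[ 679.9 -171.5  241. ]
```

All three jars stand in the chamber (e1 crop: 145,310; 262,312; 377,314). The handle triangulates to about (681,-172,238), and the hinge model gives 243 at 1.43 rad, so they agree. Moving above the handle.

Call:
send_rows:
  targets: [0,0,-0.04,0,0,0.05,0.5,0,0,-0.08,0,0,0.05,0.5,0,0,-0.12,0,0,0.05,0.5,-0.03,0.02,-0.13,0,0,0.05,0.5,-0.06,0.04,-0.13,0,0,0.05,0.5,-0.1,0.06,-0.13,0,0,0.05,0.5,-0.14,0.08,-0.13,0,0,0.05,0.5,-0.17,0.1,-0.13,0,0,0.05,0.5,-0.21,0.12,-0.13,0,0,0.05,0.5,-0.24,0.14,-0.13,0,0,0.05,0.5,-0.27,0.17,-0.13,0,0,0.05,0.5,-0.3,0.2,-0.13,0,0,0.05,0.5]

```text
clock: 33.78
eef_pos: [608.8, -160.5, 310.9]
tcp_rot: [-3.141, 0.0, 1.517]
contact_force: [1.2, 0.4, 0.5]
opening: 0.741
grasp_force: 0.0
```

Call:
send_rows:
  targets: [0,0.03,0,0,0,0,0.5,0,0.05,0,0,0,0,0.5,0,0.05,0,0,0,0,0.5,0,0.05,0,0,0,0,0.5,0,0.05,0,0,0,0,0.5]

```text
clock: 34.2
eef_pos: [657.4, -159.7, 310.5]
tcp_rot: [-3.14, -0.0, 1.519]
contact_force: [-0.5, -0.1, -0.8]
opening: 0.745
grasp_force: 0.0
```

Call:
send_rows:
  targets: [-0.011,0.024,0,0,0,0,0.5,-0.011,0.024,0,0,0,0,0.5,-0.011,0.024,0.03,0,0,0,0.5,-0.011,0.024,0.06,0,0,0,0.5,-0.011,0.024,0.08,0,0,0,0.5,-0.011,0.024,0.088,0,0,0,0.5,-0.011,0.024,0.088,0,0,0,0.5]

```text
clock: 34.78
eef_pos: [679.9, -170.3, 221.4]
tcp_rot: [-3.138, -0.001, 1.521]
contact_force: [-0.8, 0.2, 0.0]
opening: 0.749
grasp_force: 0.0
```

Call:
send_rows:
  targets: [0,0,0,0,0,0,0,0,0,0,0,0,0,-0.4,0,0,0,0,0,0,-0.9,0,0,0,0,0,0,-0.9,0,0,0,0,0,0,-0.9,0,0,0,0,0,0,-0.9,0,0,0,0,0,0,-0.9]
  grip_force: 25

```text
clock: 35.37
eef_pos: [682.3, -170.6, 224.7]
tcp_rot: [3.14, 0.0, 1.521]
contact_force: [-0.4, 0.1, 5.5]
opening: 0.128
grasp_force: 24.4
```

The bar is held: opening 0.128 is about 12 mm, and the bar height of about 243 fits the hinge model. Lowering along the arc.

Call:
send_rows:
  targets: [0,-0.012,0,0,0,0,-0.9,0,-0.022,0.0005,0,0,0,-0.9,0,-0.032,0.0015,0,0,0,-0.9,0,-0.042,0.003,0,0,0,-0.9,0,-0.051,0.005,0,0,0,-0.9,0,-0.061,0.007,0,0,0,-0.9,0,-0.07,0.01,0,0,0,-0.9,0,-0.08,0.0135,0,0,0,-0.9,0,-0.089,0.017,0,0,0,-0.9,0,-0.098,0.0215,0,0,0,-0.9,0,-0.1065,0.026,0,0,0,-0.9,0,-0.115,0.0315,0,0,0,-0.9]

```text
clock: 36.37
eef_pos: [566.1, -164.6, 191.4]
tcp_rot: [3.141, -0.0, 1.521]
contact_force: [4.2, 0.3, -2.2]
opening: 0.128
grasp_force: 24.9
```

Call:
send_rows:
  targets: [0,-0.008,0.0055,0,0,0,-0.9,0,-0.016,0.0115,0,0,0,-0.9,0,-0.0235,0.018,0,0,0,-0.9,0,-0.031,0.0245,0,0,0,-0.9,0,-0.038,0.0315,0,0,0,-0.9,0,-0.0445,0.039,0,0,0,-0.9,0,-0.0505,0.047,0,0,0,-0.9,0,-0.0565,0.055,0,0,0,-0.9,0,-0.062,0.063,0,0,0,-0.9,0,-0.067,0.0715,0,0,0,-0.9,0,-0.0715,0.0805,0,0,0,-0.9,0,-0.0755,0.0895,0,0,0,-0.9]

```text
clock: 37.37
eef_pos: [492.0, -160.9, 101.7]
tcp_rot: [3.14, 0.0, 1.521]
contact_force: [7.4, 1.7, -1.6]
opening: 0.13
grasp_force: 24.4
```

Call:
send_rows:
  targets: [0,-0.0015,0.0035,0,0,0,-0.9,0,-0.003,0.007,0,0,0,-0.9,0,-0.0045,0.011,0,0,0,-0.9,0,-0.0055,0.015,0,0,0,-0.9,0,-0.0065,0.0185,0,0,0,-0.9,0,-0.008,0.0225,0,0,0,-0.9,0,-0.009,0.026,0,0,0,-0.9,0,-0.01,0.03,0,0,0,-0.9,0,-0.011,0.034,0,0,0,-0.9,0,-0.0115,0.0375,0,0,0,-0.9,0,-0.0125,0.04,0,0,0,-0.9,0,-0.0125,0.04,0,0,0,-0.9]

```text
clock: 38.37
eef_pos: [481.7, -160.9, 64.0]
tcp_rot: [3.136, 0.001, 1.521]
contact_force: [5.1, 3.8, 19.2]
opening: 0.126
grasp_force: 27.1
```

Call:
send_rows:
  targets: [0,0,0.0015,0,0,0,-0.9,0,0,0.0015,0,0,0,-0.9,0,0,0.0015,0,0,0,-0.9]

```text
clock: 38.62
eef_pos: [481.7, -161.0, 63.0]
tcp_rot: [3.136, 0.001, 1.521]
contact_force: [1.0, 3.5, 27.5]
opening: 0.13
grasp_force: 28.2
```

```bash
python3 - <<'E'
from h import *
s=cams.grab_frame('side')
cv2.imwrite('pics/g1.png',cv2.resize(s['color'][100:240,190:390],(800,560),interpolation=cv2.INTER_CUBIC))
print(r.sense()['contact_force'],r.sense()['eef_pos'])
E
```

```text
[ 2.69570338  3.46698666 27.32041768] [ 481.693382   -161.06992895   63.03155453]
```

View pics/g1.png

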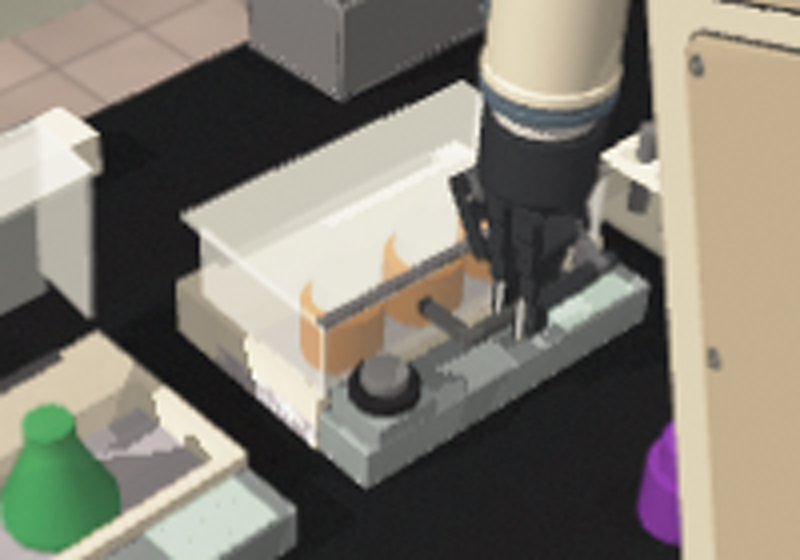

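The hood sits flat on the base (front lower corner about 320,440), and the 27 N shows it is on its stop. Releasing and moving above the button.

Call:
send_rows:
  targets: [0,0,-0.002,0,0,0,-0.5,0,0,-0.002,0,0,0,0,0,0,-0.002,0,0,0,0.2,0,0,-0.002,0,0,0,0.2,0,0,-0.03,0,0,0,0.2,0,0,-0.07,0,0,0,0.2,0,0,-0.1,0,0,0,0,0.03,0.005,-0.1,0,0,0,-0.5,0.07,0.012,-0.1,0,0,0,-1,0.098,0.0175,-0.1,0,0,0,-1,0.098,0.0175,-0.1,0,0,0,-1,0.098,0.0175,-0.1,0,0,0,-1]

```text
clock: 39.67
eef_pos: [501.0, -62.2, 160.2]
tcp_rot: [-3.14, 0.0, 1.524]
contact_force: [-0.3, 0.2, -0.3]
opening: -0.006
grasp_force: 0.0
```

Call:
send_rows:
  targets: [0,0,0.035,0,0,0,-1,0,0,0.07,0,0,0,-1,0,0,0.085,0,0,0,-1,0,0,0.085,0,0,0,-1,0,0,0.085,0,0,0,-1]

```text
clock: 40.08
eef_pos: [500.5, -64.0, 75.1]
tcp_rot: [-3.139, -0.0, 1.52]
contact_force: [0.2, -0.1, 0.2]
opening: 0.002
grasp_force: 0.0
```

```bash
python3 - <<'E'
from h import *
s=cams.grab_frame('side')
cv2.imwrite('pics/g2.png',cv2.resize(s['color'][100:240,190:390],(800,560),interpolation=cv2.INTER_CUBIC))
E
```

```text
(no output)
```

View pics/g2.png

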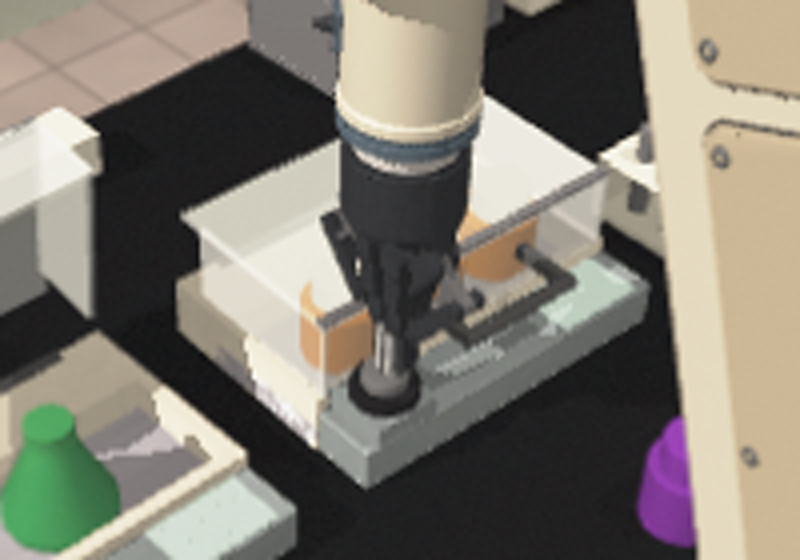

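The hood stayed shut and the fingertips are right over the button (385,385). Pressing in small steps.

Call:
send_rows:
  targets: [0,0.002,0.004,0,0,0,-1,0,0.002,0.008,0,0,0,-1,0,0.002,0.012,0,0,0,-1,0,0.002,0.016,0,0,0,-1,0,0.002,0.016,0,0,0,-1]

```text
clock: 40.55
eef_pos: [505.4, -64.1, 64.9]
tcp_rot: [3.138, 0.001, 1.521]
contact_force: [-16.9, -1.8, 66.7]
opening: 0.001
grasp_force: 33.4
```

Call:
send_rows:
  targets: [0,0,-0.006,0,0,0,-1,0,0,-0.02,0,0,0,-1,0,0,-0.05,0,0,0,-1,0,0,-0.09,0,0,0,-1,0,0,-0.12,0,0,0,-1,0,-0.03,-0.13,0,0,0,-1,0,-0.07,-0.13,0,0,0,-1,0.03,-0.1,-0.13,0,0,0,-1,0.06,-0.1,-0.13,0,0,0,-1,0.06,-0.1,-0.13,0,0,0,-1]

```text
clock: 41.38
eef_pos: [405.1, 4.5, 190.2]
tcp_rot: [3.141, -0.002, 1.521]
contact_force: [-0.7, -0.8, 0.3]
opening: 0.001
grasp_force: 0.0
```

```bash
python3 look.py; python3 - <<'E'
from h import *
t=cams.grab_frame('top');s=cams.grab_frame('side')
cv2.imwrite('pics/z.png',np.hstack([cv2.resize(t['color'][80:310,90:420],(400,279)),cv2.resize(s['color'][60:400,80:430],(287,279))]))
E
```

```text
[126.3 167.5] 181 166 [563.2 393.4  74. ]
[123.8 197.1] 174 153 [486.5 398.6  74. ]
[121.8 227.1] 166 153 [409.  402.6  74. ]
s [113.  280.8] [100, 271, 24, 19, 270] 304
s [130.8 310.6] [114, 295, 36, 36, 505] 378
s [145.9 335. ] [132, 321, 32, 38, 418] 454
[406.77930449   2.19938162 190.29574739] 41.4833
```

View pics/z.png

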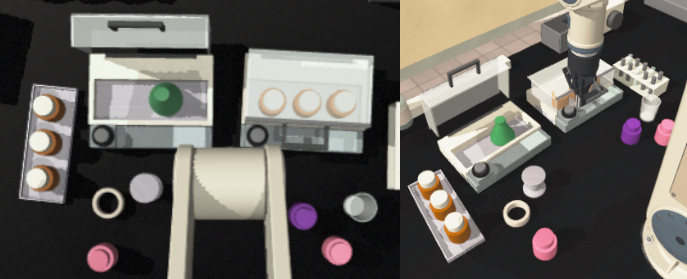

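Everything is in place. The first press reached its stop quickly at high force, so I'll press again slowly to confirm real button travel. An extra press does no harm.

Call:
send_rows:
  targets: [-0.03,0.04,0,0,0,0,-1,-0.06,0.08,0,0,0,0,-1,-0.06,0.1,0,0,0,0,-1,-0.06,0.1,0.04,0,0,0,-1,-0.06,0.1,0.08,0,0,0,-1,-0.06,0.1,0.11,0,0,0,-1,-0.06,0.1,0.116,0,0,0,-1,-0.06,0.1,0.116,0,0,0,-1,-0.06,0.1,0.116,0,0,0,-1]

```text
clock: 42.33
eef_pos: [503.9, -64.0, 74.4]
tcp_rot: [-3.142, 0.0, 1.52]
contact_force: [1.6, 0.6, 0.5]
opening: 0.002
grasp_force: 0.0
```

Call:
send_rows:
  targets: [0,0,0.002,0,0,0,-1,0,0,0.002,0,0,0,-1,0,0,0.002,0,0,0,-1]

```text
clock: 42.58
eef_pos: [504.5, -63.5, 73.2]
tcp_rot: [3.139, 0.0, 1.521]
contact_force: [0.1, 0.4, -1.1]
opening: -0.004
grasp_force: 0.0
```

Call:
send_rows:
  targets: [0,0,0.003,0,0,0,-1,0,0,0.003,0,0,0,-1,0,0,0.003,0,0,0,-1]

```text
clock: 42.83
eef_pos: [504.4, -63.5, 69.4]
tcp_rot: [3.14, 0.0, 1.521]
contact_force: [2.4, -0.4, 2.1]
opening: 0.003
grasp_force: 1.4
```

Call:
send_rows:
  targets: [0,0,0.003,0,0,0,-1,0,0,0.003,0,0,0,-1,0,0,0.003,0,0,0,-1]

```text
clock: 43.08
eef_pos: [504.4, -63.5, 66.1]
tcp_rot: [3.14, 0.0, 1.521]
contact_force: [2.4, -0.4, 4.7]
opening: 0.003
grasp_force: 2.4
```

Force rises gently from 2.1 N to 4.7 N over the travel, so this is the button, and the first press bottomed it. Finishing this press and retreating.

Call:
send_rows:
  targets: [0,0,0.003,0,0,0,-1,0,0,0.003,0,0,0,-1,0,0,0.003,0,0,0,-1,0,0,-0.005,0,0,0,-1,0,0,-0.03,0,0,0,-1,0,0,-0.07,0,0,0,-1,0,0,-0.11,0,0,0,-1,0,-0.04,-0.13,0,0,0,-1,0,-0.08,-0.13,0,0,0,-1,0,-0.08,-0.13,0,0,0,-1,0,-0.08,-0.13,0,0,0,-1,0,-0.08,-0.13,0,0,0,-1]

```text
clock: 44.08
eef_pos: [423.6, -59.4, 195.7]
tcp_rot: [3.141, -0.0, 1.521]
contact_force: [-0.2, -0.4, 0.0]
opening: -0.001
grasp_force: 0.0
```

```bash
python3 -c "
from rig import r
s=r.sense();print(s['clock'],s['eef_pos'],s['contact_force']);print(r.sign_off())"
```

```text
44.0833 [423.5669754  -59.41198742 195.6846165 ] [-0.16622399 -0.4135669   0.02517828]
the job is handed in; nothing more can be done
None
```

I handed the job in at 44 s, though the hand-in returned no verdict: the three finished jars stand on the tray, the three waiting jars stand in the right warmer, its hood is shut, and its start button was pressed fully down and released, twice (the first press read 67 N at the tool, the second was a slow check).

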